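# Put the goldsmith's forming blocks back in their nests

### The arm

A 7-joint arm with a two-finger parallel gripper is mounted at the origin on the work surface. World frame = base frame: x ahead of the robot, y to its left, z up, the work surface at z = 0. Lengths are in m, angles in degrees, forces in N, time in s.
With the tool pointing down it reaches from about 0.425 to 0.875 m from the base axis. Payload 8.4 kg.
Tool frame: the origin (TCP) lies midway between the tips of the shut fingers; the grasp point (between the pads) lies 19 mm behind it; z points along the fingers, y is the line along which they close (so a half turn about z gives the same grasp; the last joint's range is limited). The gripper opens to 87 mm and grips with 3 to 60 N. Pads are 19 mm wide; open, the fingers measure 117 mm over their backs; the gripper's body (75 mm by 190 mm) begins 51 mm behind the grasp point.
Start: joints at [64.962, 19.091, 2.286, 83.961, -0.768, 76.965, -3.352], TCP at [0.215, -0.613, 0.223] pointing down, gripper open.
Joint ranges: [-147.57, 147.57], [-21.85, 119.76], [-74.77, 79.35], [14.55, 137.4], [-85.83, 265.84], [4.83, 119.75], [-152.11, 152.11]. Speed limits (degrees/s): [127.2, 127.2, 159.86, 159.86, 180, 180, 180].

### API

Orientations are given as a 3x3 rotation matrix whose columns are the frame's x, y, z axes.
In Python, from station import get_obs, grab_frame, get_calibration, close_job gives the robot as it stands.
- The arm moves only by the tool carry_out, never from a script. Its argument "moves" is a list of rows, each an object with "delta_pos": the shift along the tool's x, y, z in m, a list of three; "roll": the turn about the tool's z in rad; "claw": the closure, from -1 (fully open) to 1 (shut). In form: [{"delta_pos": [x, y, z], "roll": roll, "claw": claw}, ...]. A call has 1 to 12 rows; each row shifts and turns the commanded pose from where the row before left it, along the tool's axes as they then stand; what a row does not reach is not made up. A row lasts 1/12 s, in which the tool goes at most 41.7 mm and 7.16 degrees, less where a joint would pass 70% of its speed; a pose out of reach is approached as far as the arm can. A call is refused whole if a number of a shift passes 0.0417 or a number of a turn 0.125, either way. A call with a gripper value outside its range is refused whole. The fingers move at their own pace and stop on an object; the grip force is fixed at half the most. Time passes only in rows, so rows that do not move let the fingers close. It gives the time, the measured TCP pose, the force, the opening and the grip force at its end, in the units of the state.
- get_obs(): the state, without advancing time (a new reading comes with each control period).
- grab_frame(name): name is "side" or "top"; returns the picture (384x512x3 uint8, red, green, blue); there is no depth.
- get_calibration(name): a dict with "vfov" (degrees; the focal length in pixels is half the picture's height over the tangent of half this angle, whatever the lens; pixels are square), "cx", "cy" (the principal point, pixels), "distortion" ([k1, k2, p1, p2, k3] as OpenCV has them; the pictures are not rectified), "rvec" (rotation vector, rad) and "tvec" (3), from world to camera coordinates, as OpenCV has them. Camera axes: x right, y down, z forward; pixel columns grow to the right and rows downward; lengths in m; the calibration is good to about 2 mm. A picture is of the moment at which its call begins. get_calibration takes no time and is no camera call.
- close_job(): hands the job in; it is judged then, once.
The state is a dict: "time_s": time; "joint_pos": joint angles; "joint_velocities": joint speeds; "effort": joint torques, N m; "position": TCP position; "ee_rot": TCP orientation; "contact_force": force on the tool from outside, world axes, zero at the start; "ft_torque": the same for the moment, N m; "finger_gap": finger opening in m; "grasp_force": force on a finger pad.
Only numpy, scipy, OpenCV 4.12 (cv2) and the standard library are available. Lean on these libraries where they do the work, as an engineer would, in place of code of your own. Each camera call takes 0.05 s, during which the arm holds its last target. There are 200 camera calls.

### The job

Clear the goldsmith's bench: put each of the four loose steel forming blocks into the low oak nest cut to its own outline (round, oblong, square or long), so that it is fully inside the rim and lies flat on the felt, the same way up as it lies now. Lower each one in; do not let it fall from a height. Leave the small amber oil bottle and the white ring cone standing where they are.

Things in the scene. Friction and masses are not known exactly. Their poses are not given: they have to be found in the camera images.
- round_block: Round steel bench block, plain bright disc 50 mm in diameter, 30 high, 0.37 to 0.55 kg. Origin: centre of its underside; z up. Starts lying flat on the bench at a random place and yaw. Belongs in round_nest.
- flat_block: Oblong flat steel bench block, 72 (x) by 44 (y) by 30 high, 0.56 to 0.84 kg, plain bright top. Origin: centre of its underside; z up. Starts lying flat on the bench at a random place and yaw. Belongs in oblong_nest, x along the nest's x, either way round.
- doming_block: Steel doming cube, 40 by 40 by 40 high, four dark round dimples of different sizes marked on its top, 0.38 to 0.58 kg. Origin: centre of its underside; z up. Starts lying flat on the bench at a random place and yaw. Belongs in square_nest, sides along the nest's sides, any quarter turn.
- grooved_bar: Long narrow steel ring-bending bar, 94 (x) by 26 (y) by 30 high, four dark grooves of different widths marked across its top, 0.43 to 0.65 kg. Origin: centre of its underside; z up. Starts lying flat on the bench at a random place and yaw. Belongs in long_nest, x along the nest's x, either way round.
- round_nest: Low oak nest with a grey felt floor, round recess 62 mm in diameter (6 mm clear all round); outside 80 in diameter, whole height 10, felt floor 4 above the bench, rim 6 above the floor and 9 wide. Fixed in place; placed and turned at random, so read it. Origin: centre of its underside, on the bench top; z up.
- oblong_nest: Low oak nest with a grey felt floor, oblong recess 84 (x) by 56 (y) mm (6 mm clear all round); outside 102 by 74, whole height 10, felt floor 4 above the bench, rim 6 above the floor and 9 wide. Fixed in place; placed and turned at random, so read it. Origin: centre of its underside, on the bench top; z up.
- square_nest: Low oak nest with a grey felt floor, square recess 52 by 52 mm, sides along x and y (6 mm clear all round); outside 70 by 70, whole height 10, felt floor 4 above the bench, rim 6 above the floor and 9 wide. Fixed in place; placed and turned at random, so read it. Origin: centre of its underside, on the bench top; z up.
- long_nest: Low oak nest with a grey felt floor, long narrow recess 106 (x) by 38 (y) mm (6 mm clear all round); outside 124 by 56, whole height 10, felt floor 4 above the bench, rim 6 above the floor and 9 wide. Fixed in place; placed and turned at random, so read it. Origin: centre of its underside, on the bench top; z up.
- oil_bottle: Small closed amber glass bottle with a black cap, loose, 34 mm in diameter, 62 high, 80 g, standing among the blocks. Origin: centre of its underside; z up. To be left alone. A black loupe (30 across, 24 high) stands there too. Between these and the blocks and nests at least 85, among blocks and nests at least 120, centre to centre; nothing there is over 70 high.
- ring_cone: White ceramic ring cone, loose, foot 36 mm in diameter, tapering to 12 at the top, 66 high, 70 g, standing among the blocks. Origin: centre of its underside; z up. To be left alone.

How it is judged (in metres and radians):
At the end, for the whole second after the job is handed in: Each block is in its own nest: centre within 10 mm of the nest's centre horizontally, underside less than 6.5 mm above the nest's underside (the felt is at 4 mm), level within 0.06 rad, at rest; the bottle and the ring cone stand upright within 25 mm of where they stood (horizontal distance between round_block and round_nest below 0.01 m and z of round_block in the frame of round_nest below 0.0065 m and angle between each of round_block, flat_block, doming_block, grooved_bar's own z axis and vertical below 0.06 rad and linear speed of each of round_block, flat_block, doming_block, grooved_bar below 0.02 m/s and horizontal distance between flat_block and oblong_nest below 0.01 m and z of flat_block in the frame of oblong_nest below 0.0065 m and horizontal distance between doming_block and square_nest below 0.01 m and z of doming_block in the frame of square_nest below 0.0065 m and horizontal distance between grooved_bar and long_nest below 0.01 m and z of grooved_bar in the frame of long_nest below 0.0065 m and distance of each of oil_bottle, ring_cone from where it was at the start of the episode below 0.025 m and angle between each of oil_bottle, ring_cone's own z axis and vertical below 0.2 rad); the robot touches nothing.
It fails at once if a block is dropped: it falls freely, out of the fingers, faster than 0.7 m/s (a fall of about 25 mm) ((linear speed of round_block above 0.7 m/s and contact force between round_block and the fingers below 0.05 N) or (linear speed of flat_block above 0.7 m/s and contact force between flat_block and the fingers below 0.05 N) or (linear speed of doming_block above 0.7 m/s and contact force between doming_block and the fingers below 0.05 N) or (linear speed of grooved_bar above 0.7 m/s and contact force between grooved_bar and the fingers below 0.05 N)).
It fails at once if the oil bottle or the ring cone is knocked over (tilted over 0.5 rad) or shifted more than 25 mm (angle between any of oil_bottle, ring_cone's own z axis and vertical above 0.5 rad or distance of any of oil_bottle, ring_cone from where it was at the start of the episode above 0.025 m).
It also fails if it takes over 141 s, if anything falls off the work surface, if the arm or the gripper's body presses on something with over 40 N, if the wrist force passes 120 N, or if a joint passes its speed limit or range.

## Working session

There is one attempt and no reset: what is moved stays moved. The work goes in short steps, Python scripts to look and compute and a tool call to move; the robot and the scene stay as the last step left them, time stands still between calls to the robot, and variables do not carry over. Pictures are saved under pics/ and viewed, at most 14 in all, crops included, and the job is handed in when it is done.

Besides the shell and the picture viewer there is one more tool, called after "Request:" as name(argument=value, ...), one argument or row to a line, values as JSON. carry_out: Moves the arm, as the interface text tells. Its arguments: {"type":"object","properties":{"moves":{"type":"array"}},"required":["moves"]}

```bash
mkdir -p pics; cat > h.py <<'E'
import numpy as np,cv2
from station import *
def cal(n):
    c=get_calibration(n);f=192/np.tan(np.radians(c['vfov'])/2)
    return np.array([[f,0,c['cx']],[0,f,c['cy']],[0,0,1]]),np.array(c['distortion'],float),np.array(c['rvec'],float),np.array(c['tvec'],float)
def px2w(n,uv,z):
    K,D,r,t=cal(n);R=cv2.Rodrigues(r)[0]
    p=cv2.undistortPoints(np.array(uv,float).reshape(-1,1,2),K,D).reshape(-1,2)
    d=np.c_[p,np.ones(len(p))]@R; c=-R.T@t
    return c+d*((z-c[2])/d[:,2])[:,None]
def w2px(n,P):
    K,D,r,t=cal(n);return cv2.projectPoints(np.array(P,float).reshape(-1,1,3),r,t,K,D)[0].reshape(-1,2)
def save(n,name,crop=None,s=1):
    a=grab_frame(n)[:,:,::-1]
    if crop: a=a[crop[1]:crop[3],crop[0]:crop[2]]
    cv2.imwrite('pics/'+name,cv2.resize(a,None,fx=s,fy=s,interpolation=cv2.INTER_CUBIC))
E
python3 - <<'E'
from h import *
save('top','t0.png',s=1.56);save('side','s0.png',s=1.56)
for n in('top','side'):
    K,D,r,t=cal(n);print(n,-cv2.Rodrigues(r)[0].T@t,K[0,0])
o=get_obs();print(o['position'],o['ee_rot'],o['finger_gap'],o['time_s'])
E
```

```text
top [ 0.3693778  -0.01342194  1.07163779] 439.9195889958415
side [0.49548615 0.75901956 0.91086713] 492.0997585301487
[ 0.21524201 -0.61288287  0.22174419] [[ 9.43500294e-01  3.31371194e-01 -5.71624794e-04]
 [ 3.31371673e-01 -9.43499341e-01  1.34443107e-03]
 [-9.38218888e-05 -1.45789137e-03 -9.99998933e-01]] 0.08716692399215772 0.1
```

View pics/t0.png

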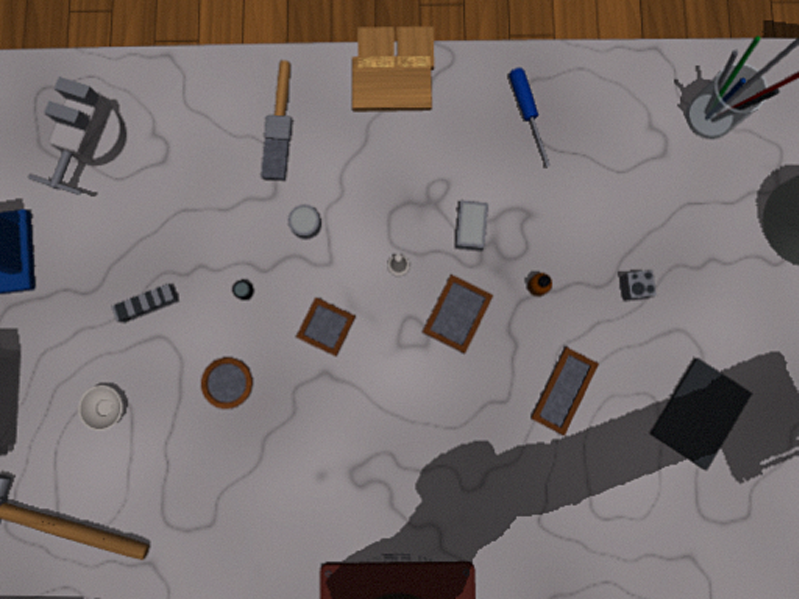

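View pics/s0.png

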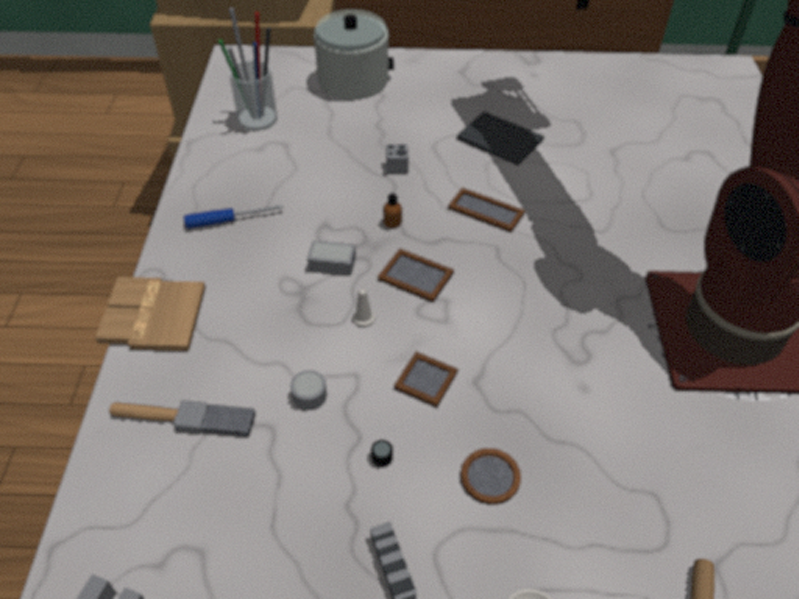

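```bash
cat > m.py <<'E'
from h import *
a=grab_frame('top');np.save('t0.npy',a)
b=a[:,:,::-1].copy()
hsv=cv2.cvtColor(b,cv2.COLOR_BGR2HSV)
m=((hsv[...,0]<18)&(hsv[...,1]>110)&(hsv[...,2]>50)).astype(np.uint8)
cs,_=cv2.findContours(m,cv2.RETR_EXTERNAL,cv2.CHAIN_APPROX_NONE)
for c in cs:
    if cv2.contourArea(c)<300: continue
    x,y,w,h=cv2.boundingRect(c)
    if not(100<y and y+h<300 and x>120): continue
    W=px2w('top',c.reshape(-1,2),0.008)[:,:2]
    (cx,cy),(l,s),an=cv2.minAreaRect((W*1000).astype(np.float32))
    bx=cv2.boxPoints(((cx,cy),(l,s),an));e=bx[1]-bx[0];e2=bx[2]-bx[1]
    if np.hypot(*e2)>np.hypot(*e): e=e2
    print((x,y,w,h),'c',cx,cy,'size',l,s,'longaxis deg',np.degrees(np.arctan2(e[1],e[0])))
for n,(x0,y0,x1,y1) in dict(A=(60,110,260,260),B=(240,110,440,260)).items():
    cv2.imwrite(f'pics/{n}.png',cv2.resize(b[y0:y1,x0:x1],None,fx=4,fy=4,interpolation=cv2.INTER_CUBIC))
print(w2px('top',[get_obs()['position']]))
E
python3 m.py
```

```text
(129, 229, 33, 33) c 386.90557861328125 259.2518310546875 size 76.09138488769531 77.10477447509766 longaxis deg -44.66679
(341, 223, 42, 56) c 367.9079895019531 -261.64483642578125 size 56.13641357421875 122.82707214355469 longaxis deg -27.946093
(190, 191, 37, 37) c 472.0278625488281 106.22980499267578 size 67.88202667236328 68.24517822265625 longaxis deg -26.349771
(271, 177, 45, 49) c 489.7443542480469 -99.34498596191406 size 72.9863510131836 100.0953598022461 longaxis deg -27.429327
[[575.04094069 327.73990263]]
```

View pics/A.png

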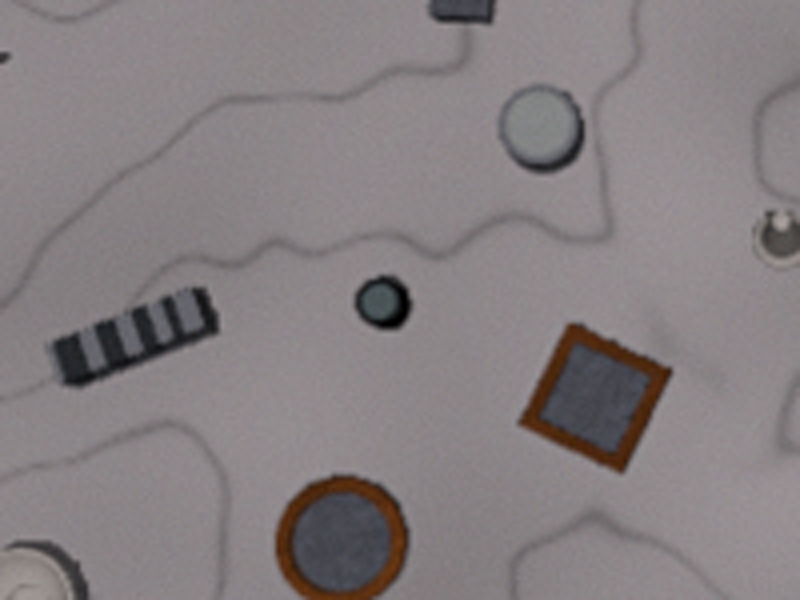

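View pics/B.png

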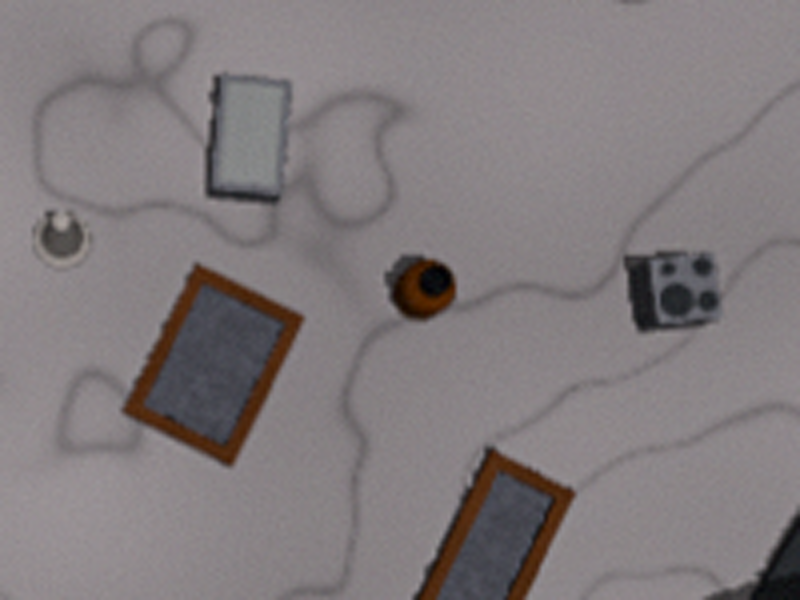

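```bash
cat > p.py <<'E'
from h import *
def crop(p,o): return (np.array(p,float)+.5)/4-.5+np.array(o)
A=(60,110);B=(240,110)
for n,p,o,z in [('flat',[(222,76),(290,82),(281,194),(214,189)],B,.03),('dome',[(652,254),(716,252),(721,318),(658,325)],B,.04),('bar',[(53,346),(202,289),(214,325),(68,382)],A,.03)]:
    W=px2w('top',crop(p,o),z)[:,:2]*1000
    e=[W[(i+1)%4]-W[i] for i in range(4)]
    print(n,W.mean(0).round(1),[round(np.hypot(*v),1) for v in e],[round(np.degrees(np.arctan2(v[1],v[0])),1) for v in e])
for n,p,o,z in [('round',(541,127),A,.03),('bottle cap',(435,279),B,.062),('cone foot',(62,238),B,.0),('loupe',(381,300),A,.024)]:
    print(n,px2w('top',crop([p],o),z)*1000)
E
python3 p.py
cat > g.py <<'E'
import sys
from h import *
# usage: g.py x y z yaw [sym]  (mm, deg; yaw = world angle of tool x)
o=get_obs();P=np.array(o['position'])*1000;R=np.array(o['ee_rot'])
yaw=np.degrees(np.arctan2(R[1,0],R[0,0]))
x,y,z,t=map(float,sys.argv[1:5]);s=float(sys.argv[5]) if len(sys.argv)>5 else 180
d=(t-yaw+s/2)%s-s/2
th=np.radians(yaw+d);X=np.array([np.cos(th),np.sin(th),0]);Y=np.array([np.sin(th),-np.cos(th),0])
D=np.array([x,y,z])-P
print('t',o['time_s'],'pos',P.round(1),'yaw',round(yaw,2),'gap',o['finger_gap'],'F',np.round(o['contact_force'],1),'j7',o['joint_pos'][6])
print('roll',round(-np.radians(d),4),'then tool d',(X@D).round(1),(Y@D).round(1),(-D[2]).round(1))
E
```

```text
flat [ 626.6 -124.1] [np.float64(41.6), np.float64(69.9), np.float64(40.5), np.float64(70.5)] [np.float64(-95.9), np.float64(173.8), np.float64(84.9), np.float64(-5.4)]
dome [ 528.2 -379.6] [np.float64(38.5), np.float64(39.8), np.float64(38.0), np.float64(42.8)] [np.float64(-88.9), np.float64(-179.3), np.float64(95.6), np.float64(1.5)]
bar [510.6 381.1] [np.float64(95.1), np.float64(23.4), np.float64(93.2), np.float64(24.0)] [np.float64(-69.4), np.float64(-160.1), np.float64(110.9), np.float64(24.7)]
round [[635.12745046 137.3153114   30.        ]]
bottle cap [[ 531.54921721 -225.01109677   62.        ]]
cone foot [[570.22295152  -8.13011303   0.        ]]
loupe [[531.0148892  234.19428006  24.        ]]
```

```bash
python3 g.py 528 -380 100 2 90
```

```text
t 0.15 pos [ 215.3 -612.9  221.9] yaw 19.35 gap 0.08679255686372464 F [-0.6  0.  -0.3] j7 -3.3523484730117366
roll 0.3029 then tool d 320.7 -221.9 121.9
```

Request:
carry_out(
  moves=[
    {"delta_pos":[0,0,0],"roll":0.101,"claw":-1},
    {"delta_pos":[0,0,0],"roll":0.101,"claw":-1},
    {"delta_pos":[0,0,0],"roll":0.101,"claw":-1},
    {"delta_pos":[0.03,-0.021,0.01],"roll":0,"claw":-1},
    {"delta_pos":[0.03,-0.021,0.01],"roll":0,"claw":-1},
    {"delta_pos":[0.03,-0.021,0.01],"roll":0,"claw":-1},
    {"delta_pos":[0.03,-0.021,0.01],"roll":0,"claw":-1},
    {"delta_pos":[0.03,-0.021,0.01],"roll":0,"claw":-1},
    {"delta_pos":[0.03,-0.021,0.01],"roll":0,"claw":-1},
    {"delta_pos":[0.03,-0.021,0.01],"roll":0,"claw":-1},
    {"delta_pos":[0.03,-0.021,0.01],"roll":0,"claw":-1},
    {"delta_pos":[0.03,-0.021,0.01],"roll":0,"claw":-1},
  ],
)

```text
time_s: 1.15
position: [0.4797, -0.4136, 0.132]
ee_rot: [[0.999, 0.035, -0.0], [0.035, -0.999, 0.0], [-0.0, -0.0, -1.0]]
contact_force: [-0.9, -1.6, -0.2]
finger_gap: 0.0871
grasp_force: 0.0
```

```bash
python3 g.py 528 -380 100 2 90
```

```text
t 1.15 pos [ 479.7 -413.6  132. ] yaw 1.98 gap 0.08705969138934765 F [-0.9 -1.6 -0.2] j7 -52.62268176209835
roll -0.0003 then tool d 49.4 -31.9 32.0
```

Request:
carry_out(
  moves=[
    {"delta_pos":[0.025,-0.0162,0.016],"roll":0,"claw":-1},
    {"delta_pos":[0.025,-0.0162,0.016],"roll":0,"claw":-1},
    {"delta_pos":[0,0,0],"roll":0,"claw":-1},
    {"delta_pos":[0,0,0],"roll":0,"claw":-1},
  ],
)

```text
time_s: 1.48
position: [0.5284, -0.3782, 0.0989]
ee_rot: [[0.999, 0.039, -0.002], [0.039, -0.999, 0.002], [-0.002, -0.002, -1.0]]
contact_force: [-0.4, 0.0, 0.3]
finger_gap: 0.087
grasp_force: 0.0
```

```bash
python3 g.py 528 -380 12 2 90; python3 -c "
from h import *
save('top','c1.png',(360,140,460,215),5);save('side','c2.png',(220,70,320,145),5)
a=cv2.imread('pics/c1.png');b=cv2.imread('pics/c2.png');cv2.imwrite('pics/c12.png',cv2.resize(np.vstack([a,b]),None,fx=.79,fy=.79))"
```

```text
t 1.4833 pos [ 528.4 -378.2   98.9] yaw 2.23 gap 0.08702592880183022 F [-0.4  0.   0.3] j7 -58.01107069734624
roll 0.004 then tool d -0.5 1.8 86.9
```

View pics/c12.png

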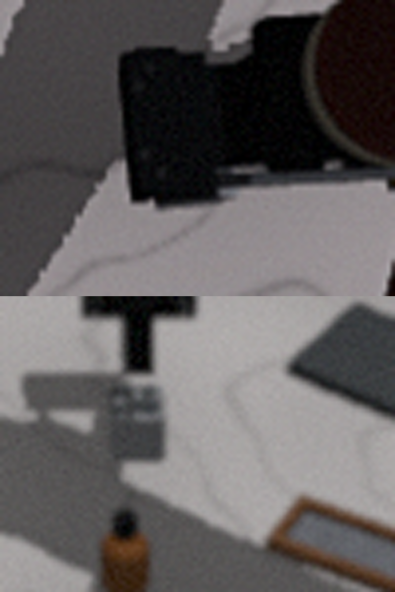

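Request:
carry_out(
  moves=[
    {"delta_pos":[0,0.001,0.02],"roll":0,"claw":-1},
    {"delta_pos":[0,0,0.02],"roll":0,"claw":-1},
    {"delta_pos":[0,0,0.02],"roll":0,"claw":-1},
    {"delta_pos":[0,0,0.015],"roll":0,"claw":-1},
    {"delta_pos":[0,0,0.011],"roll":0,"claw":-1},
    {"delta_pos":[0,0,0],"roll":0,"claw":-1},
    {"delta_pos":[0,0,0],"roll":0,"claw":1},
    {"delta_pos":[0,0,0],"roll":0,"claw":1},
    {"delta_pos":[0,0,0],"roll":0,"claw":1},
    {"delta_pos":[0,0,0],"roll":0,"claw":1},
    {"delta_pos":[0,0,0],"roll":0,"claw":1},
    {"delta_pos":[0,0,0],"roll":0,"claw":1},
  ],
)

```text
time_s: 2.58
position: [0.5278, -0.382, 0.015]
ee_rot: [[0.999, 0.035, 0.001], [0.035, -0.999, -0.0], [0.001, 0.0, -1.0]]
contact_force: [0.1, 0.6, 0.2]
finger_gap: 0.0547
grasp_force: 0.0
```

```bash
python3 g.py 528 -380 12 2 90
```

```text
t 2.5833 pos [ 527.8 -382.    15. ] yaw 2.0 gap 0.05470705381831017 F [0.1 0.6 0.2] j7 -58.46031167626371
roll -0.0001 then tool d 0.3 -1.9 3.0
```

Request:
carry_out(
  moves=[
    {"delta_pos":[0,0,0.002],"roll":0,"claw":1},
    {"delta_pos":[0,0,0],"roll":0,"claw":1},
    {"delta_pos":[0,0,0],"roll":0,"claw":1},
    {"delta_pos":[0,0,0],"roll":0,"claw":1},
    {"delta_pos":[0,0,0],"roll":0,"claw":1},
    {"delta_pos":[0,0,0],"roll":0,"claw":1},
    {"delta_pos":[0,0,0],"roll":0,"claw":1},
  ],
)

```text
time_s: 3.17
position: [0.5276, -0.3818, 0.0124]
ee_rot: [[0.999, 0.035, -0.0], [0.035, -0.999, 0.0], [0.0, -0.0, -1.0]]
contact_force: [0.9, 2.5, -0.4]
finger_gap: 0.0396
grasp_force: 29.8
```

```bash
python3 g.py 528 -380 105 -26.3 90;python3 g.py 472 106 105 -26.3 90
```

```text
t 3.1667 pos [ 527.6 -381.8   12.4] yaw 1.99 gap 0.03961349079225385 F [ 0.9  2.5 -0.4] j7 -58.475676351387825
roll 0.4938 then tool d -0.4 -1.8 -92.6
t 3.1667 pos [ 527.6 -381.8   12.4] yaw 1.99 gap 0.03961349079225385 F [ 0.9  2.5 -0.4] j7 -58.475676351387825
roll 0.4938 then tool d -265.9 -412.7 -92.6
```

Request:
carry_out(
  moves=[
    {"delta_pos":[0,0,-0.01],"roll":0,"claw":1},
    {"delta_pos":[0,0,-0.018],"roll":0.0988,"claw":1},
    {"delta_pos":[0,0,-0.022],"roll":0.0988,"claw":1},
    {"delta_pos":[0,0,-0.022],"roll":0.0988,"claw":1},
    {"delta_pos":[0,0,-0.02],"roll":0.0988,"claw":1},
    {"delta_pos":[0,0,-0.001],"roll":0.0988,"claw":1},
    {"delta_pos":[-0.01,-0.015,0],"roll":0,"claw":1},
    {"delta_pos":[-0.018,-0.028,0],"roll":0,"claw":1},
    {"delta_pos":[-0.02,-0.031,0],"roll":0,"claw":1},
    {"delta_pos":[-0.02,-0.031,0],"roll":0,"claw":1},
    {"delta_pos":[-0.02,-0.031,0],"roll":0,"claw":1},
    {"delta_pos":[-0.02,-0.031,0],"roll":0,"claw":1},
  ],
)

```text
time_s: 4.17
position: [0.5036, -0.1837, 0.1057]
ee_rot: [[0.896, -0.444, -0.001], [-0.444, -0.896, -0.001], [-0.0, 0.001, -1.0]]
contact_force: [1.7, 1.6, -5.0]
finger_gap: 0.0403
grasp_force: 29.8
```

```bash
python3 g.py 472 106 105 -26.3 90
```

```text
t 4.1667 pos [ 503.6 -183.7  105.7] yaw -26.38 gap 0.04027215798267501 F [ 1.7  1.6 -5. ] j7 -102.32350002692591
roll -0.0014 then tool d -156.7 -245.7 0.7
```

Request:
carry_out(
  moves=[
    {"delta_pos":[-0.02,-0.031,0],"roll":0,"claw":1},
    {"delta_pos":[-0.02,-0.031,0],"roll":0,"claw":1},
    {"delta_pos":[-0.02,-0.031,0],"roll":0,"claw":1},
    {"delta_pos":[-0.02,-0.031,0],"roll":0,"claw":1},
    {"delta_pos":[-0.02,-0.031,0],"roll":0,"claw":1},
    {"delta_pos":[-0.02,-0.031,0],"roll":0,"claw":1},
    {"delta_pos":[-0.018,-0.029,0],"roll":0,"claw":1},
    {"delta_pos":[-0.012,-0.02,0],"roll":0,"claw":1},
    {"delta_pos":[-0.007,-0.011,0],"roll":0,"claw":1},
    {"delta_pos":[0,0,0.02],"roll":0,"claw":1},
    {"delta_pos":[0,0,0.02],"roll":0,"claw":1},
    {"delta_pos":[0,0,0],"roll":0,"claw":1},
  ],
)

```text
time_s: 5.17
position: [0.4706, 0.1044, 0.0626]
ee_rot: [[0.896, -0.443, -0.005], [-0.443, -0.896, -0.002], [-0.004, 0.004, -1.0]]
contact_force: [-1.1, -0.3, -5.6]
finger_gap: 0.0398
grasp_force: 29.8
```

```bash
python3 g.py 472 106 16.5 -26.3 90; python3 -c "
from h import *
save('top','d1.png',(170,160,270,235),5);save('side','d2.png',(230,190,330,265),5)
a=cv2.imread('pics/d1.png');b=cv2.imread('pics/d2.png');cv2.imwrite('pics/d12.png',cv2.resize(np.vstack([a,b]),None,fx=.79,fy=.79))"
```

```text
t 5.1667 pos [470.6 104.4  62.6] yaw -26.32 gap 0.03980254827239285 F [-1.1 -0.3 -5.6] j7 -137.60289532139316
roll -0.0004 then tool d 0.5 -2.0 46.1
```

View pics/d12.png

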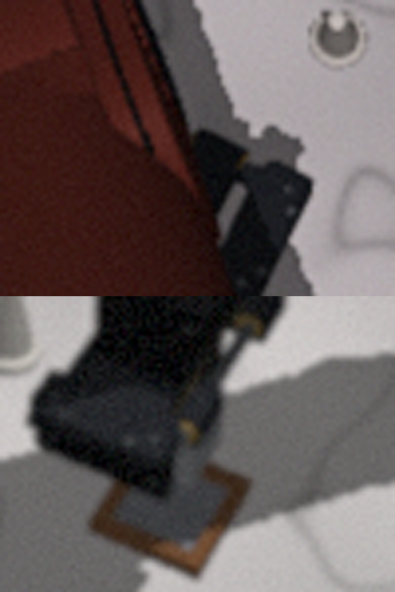

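```bash
python3 -c "
from h import *
s=(np.array([(426,379),(416,275),(487,210),(490,475)])+.5)/1.5625-.5
print((px2w('side',s,.010)*1000).round(1))
s=(np.array([(307,385),(331,251)])+.5)/1.5625-.5
print((px2w('side',s,.03)*1000).round(1))"; python3 g.py 472 106 16.5 -26.3 90
```

```text
[[ 474.3  111.    10. ]
 [ 491.5  -94.1   10. ]
 [ 369.6 -254.2   10. ]
 [ 389.9  262.2   10. ]]
[[ 640.5  140.3   30. ]
 [ 630.1 -124.6   30. ]]
t 5.2667 pos [472.6 104.9  65.6] yaw -26.36 gap 0.040018767250773114 F [ 0.8 -0.2 -5.2] j7 -137.5554085309541
roll -0.001 then tool d -1.0 -0.7 49.1
```

```bash
cat > fit.py <<'E'
from h import *
from scipy.optimize import minimize
T=np.load('t0.npy')[:,:,::-1]; S=cv2.resize(cv2.imread('pics/s0.png'),(512,384),interpolation=cv2.INTER_AREA)
N=dict(square=(472,106,-26.3,70,70),oblong=(490,-99,-27.4,102,74),long=(368,-262,-28,124,56),round=(387,259,0,80,80))
UP=8
for n,(x,y,a,l,w) in N.items():
  for cam,img in(('top',T),('side',S)):
    hsv=cv2.cvtColor(np.ascontiguousarray(img),cv2.COLOR_BGR2HSV)
    m=((hsv[...,0]<20)&(hsv[...,1]>90)&(hsv[...,2]>35)).astype(np.uint8)
    def hull(p):
        if n=='round': t=np.linspace(0,6.28,40);q=np.c_[np.cos(t),np.sin(t)]*40
        else: q=np.array([(1,1),(1,-1),(-1,-1),(-1,1)])*[l/2,w/2]
        th=np.radians(p[2]);q=q@np.array([[np.cos(th),np.sin(th)],[-np.sin(th),np.cos(th)]])+p[:2]
        P=np.vstack([np.c_[q,0*q[:,0]],np.c_[q,0*q[:,0]+10]])/1000
        return cv2.convexHull(w2px(cam,P).astype(np.float32)).reshape(-1,2)
    h0=hull((x,y,a));c=h0.mean(0);r=np.ptp(h0,0).max()*.8
    x0,y0=(c-r).astype(int);x1,y1=(c+r).astype(int)
    cs,_=cv2.findContours(m[y0:y1,x0:x1],0,2)
    k=max(cs,key=cv2.contourArea);M=np.zeros((y1-y0,x1-x0),np.uint8);cv2.drawContours(M,[k],-1,1,-1)
    M=cv2.resize(M,None,fx=UP,fy=UP,interpolation=cv2.INTER_NEAREST)
    def cost(p):
        H=np.zeros_like(M);cv2.fillPoly(H,[np.round((hull(p)-[x0,y0]+.5)*UP-.5).astype(np.int32)],1)
        return (H!=M).sum()/M.sum()
    r=minimize(cost,(x,y,a),method='Nelder-Mead',options=dict(initial_simplex=[(x,y,a),(x+6,y,a),(x,y+6,a),(x,y,a+4)]))
    print(n,cam,r.x.round(1),round(r.fun,3))
E
python3 fit.py
```

```text
square top [472.3 106.4 -26.3] 0.063
square side [474.2 107.3 -22.5] 0.187
oblong top [489.5 -99.9 -27.4] 0.045
oblong side [ 491.8 -100.1  -26. ] 0.176
long top [ 368.  -262.3  -28.3] 0.048
long side [ 367.6 -262.1  -27.1] 0.237
round top [386.6 260.    3.5] 0.071
round side [388.7 258.2  -1.1] 0.162
```

Request:
carry_out(
  moves=[
    {"delta_pos":[0,-0.001,0.015],"roll":0,"claw":1},
    {"delta_pos":[0,0,0.015],"roll":0,"claw":1},
    {"delta_pos":[0,0,0.01],"roll":0,"claw":1},
    {"delta_pos":[0,0,0.004],"roll":0,"claw":1},
    {"delta_pos":[0,0,0.003],"roll":0,"claw":1},
    {"delta_pos":[0,0,0],"roll":0,"claw":1},
    {"delta_pos":[0,0,0],"roll":0,"claw":1},
  ],
)

```text
time_s: 5.85
position: [0.474, 0.1068, 0.0192]
ee_rot: [[0.896, -0.443, 0.001], [-0.443, -0.896, 0.0], [0.001, -0.001, -1.0]]
contact_force: [0.0, 0.2, -5.6]
finger_gap: 0.0398
grasp_force: 29.8
```

```bash
python3 g.py 473 106.5 16.5 -26.3 90
```

```text
t 5.85 pos [474.  106.8  19.2] yaw -26.32 gap 0.03984381909449998 F [ 0.   0.2 -5.6] j7 -139.31066214376807
roll -0.0004 then tool d -0.8 0.7 2.7
```

Lower onto the felt while watching the force.

Request:
carry_out(
  moves=[
    {"delta_pos":[0,0,0.0015],"roll":0,"claw":1},
    {"delta_pos":[0,0,0.0012],"roll":0,"claw":1},
    {"delta_pos":[0,0,0],"roll":0,"claw":1},
    {"delta_pos":[0,0,0],"roll":0,"claw":1},
  ],
)

```text
time_s: 6.18
position: [0.474, 0.1068, 0.0164]
ee_rot: [[0.896, -0.443, 0.001], [-0.443, -0.896, 0.0], [0.001, -0.001, -1.0]]
contact_force: [-0.4, -0.1, -1.4]
finger_gap: 0.0397
grasp_force: 29.8
```

Request:
carry_out(
  moves=[
    {"delta_pos":[0,0,0],"roll":0,"claw":-1},
    {"delta_pos":[0,0,0],"roll":0,"claw":-1},
    {"delta_pos":[0,0,0],"roll":0,"claw":-1},
    {"delta_pos":[0,0,0],"roll":0,"claw":-1},
    {"delta_pos":[0,0,0],"roll":0,"claw":-1},
    {"delta_pos":[0,0,0],"roll":0,"claw":-1},
    {"delta_pos":[0,0,-0.01],"roll":0,"claw":-1},
    {"delta_pos":[0,0,-0.02],"roll":0,"claw":-1},
    {"delta_pos":[0,0,-0.025],"roll":0,"claw":-1},
    {"delta_pos":[0,0,-0.03],"roll":0,"claw":-1},
  ],
)

```text
time_s: 7.02
position: [0.4725, 0.1066, 0.1015]
ee_rot: [[0.896, -0.443, -0.002], [-0.443, -0.896, -0.0], [-0.002, 0.001, -1.0]]
contact_force: [0.7, -1.3, 0.3]
finger_gap: 0.0863
grasp_force: 0.0
```

```bash
python3 g.py 636.5 138 100 -20 60
```

```text
t 7.0167 pos [472.5 106.6 101.5] yaw -26.3 gap 0.08633355476297606 F [ 0.7 -1.3  0.3] j7 -136.63484839922316
roll -0.1099 then tool d 143.4 -85.6 1.5
```

Request:
carry_out(
  moves=[
    {"delta_pos":[0.0266,-0.02,0],"roll":0,"claw":-1},
    {"delta_pos":[0.0266,-0.02,0],"roll":0,"claw":-1},
    {"delta_pos":[0.0266,-0.02,0],"roll":0,"claw":-1},
    {"delta_pos":[0.0266,-0.02,0],"roll":0,"claw":-1},
    {"delta_pos":[0.0266,-0.02,0],"roll":0,"claw":-1},
    {"delta_pos":[0,0,0],"roll":-0.12,"claw":-1},
    {"delta_pos":[0,0,0],"roll":-0.12,"claw":-1},
    {"delta_pos":[0,0,0],"roll":-0.12,"claw":-1},
    {"delta_pos":[0,0,0],"roll":-0.12,"claw":-1},
    {"delta_pos":[0,0,0],"roll":-0.12,"claw":-1},
    {"delta_pos":[0,0,0],"roll":-0.12,"claw":-1},
    {"delta_pos":[0,0,0],"roll":-0.12,"claw":-1},
  ],
)

```text
time_s: 8.02
position: [0.6371, 0.1373, 0.1017]
ee_rot: [[0.926, 0.377, 0.0], [0.377, -0.926, 0.0], [0.0, 0.0, -1.0]]
contact_force: [0.1, 0.7, -1.0]
finger_gap: 0.0872
grasp_force: 0.0
```

Request:
carry_out(
  moves=[
    {"delta_pos":[0,0,0],"roll":-0.12,"claw":-1},
    {"delta_pos":[0,0,0],"roll":-0.12,"claw":-1},
    {"delta_pos":[0,0,0],"roll":-0.12,"claw":-1},
    {"delta_pos":[0,0,0],"roll":0,"claw":-1},
    {"delta_pos":[0,0,0],"roll":0,"claw":-1},
  ],
)

```text
time_s: 8.43
position: [0.6371, 0.1372, 0.1014]
ee_rot: [[0.741, 0.672, 0.0], [0.672, -0.741, 0.0], [0.0, -0.0, -1.0]]
contact_force: [-0.9, 0.2, -0.1]
finger_gap: 0.087
grasp_force: 0.0
```

```bash
python3 g.py 636.5 138 10 42.5;  python3 -c "
from h import *
save('top','e1.png',(150,90,250,165),5);save('side','e2.png',(150,190,250,265),5)
a=cv2.imread('pics/e1.png');b=cv2.imread('pics/e2.png');cv2.imwrite('pics/e12.png',cv2.resize(np.vstack([a,b]),None,fx=.79,fy=.79))"
```

```text
t 8.4333 pos [637.1 137.2 101.4] yaw 42.21 gap 0.08700945285605996 F [-0.9  0.2 -0.1] j7 -74.25919637810206
roll -0.005 then tool d 0.1 -1.0 91.4
```

View pics/e12.png

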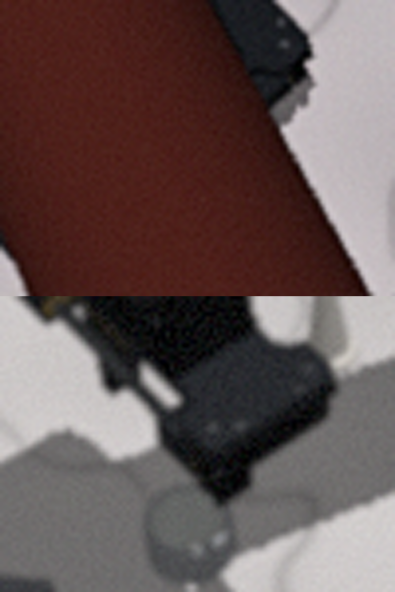

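Request:
carry_out(
  moves=[
    {"delta_pos":[0,0,0.02],"roll":0,"claw":-1},
    {"delta_pos":[0,0,0.02],"roll":0,"claw":-1},
    {"delta_pos":[0,0,0.02],"roll":0,"claw":-1},
    {"delta_pos":[0,0,0.018],"roll":0,"claw":-1},
    {"delta_pos":[0,0,0.013],"roll":0,"claw":-1},
    {"delta_pos":[0,0,0],"roll":0,"claw":-1},
    {"delta_pos":[0,0,0],"roll":0,"claw":1},
    {"delta_pos":[0,0,0],"roll":0,"claw":1},
    {"delta_pos":[0,0,0],"roll":0,"claw":1},
    {"delta_pos":[0,0,0],"roll":0,"claw":1},
    {"delta_pos":[0,0,0],"roll":0,"claw":1},
    {"delta_pos":[0,0,0],"roll":0,"claw":1},
  ],
)

```text
time_s: 9.53
position: [0.6374, 0.1374, 0.0105]
ee_rot: [[0.738, 0.675, 0.001], [0.675, -0.738, 0.0], [0.001, 0.0, -1.0]]
contact_force: [1.0, 0.7, 0.2]
finger_gap: 0.0549
grasp_force: 0.0
```

Request:
carry_out(
  moves=[
    {"delta_pos":[0,0,0],"roll":0,"claw":1},
    {"delta_pos":[0,0,0],"roll":0,"claw":1},
    {"delta_pos":[0,0,0],"roll":0,"claw":1},
    {"delta_pos":[0,0,0],"roll":0,"claw":1},
    {"delta_pos":[0,0,0],"roll":0,"claw":1},
  ],
)

```text
time_s: 9.95
position: [0.6371, 0.1377, 0.0103]
ee_rot: [[0.738, 0.675, 0.0], [0.675, -0.738, 0.0], [0.0, -0.0, -1.0]]
contact_force: [-2.7, 0.2, 4.6]
finger_gap: 0.0495
grasp_force: 30.0
```

```bash
python3 g.py 387.5 259 105 42.2
```

```text
t 9.95 pos [637.1 137.7  10.3] yaw 42.45 gap 0.049494102133360376 F [-2.7  0.2  4.6] j7 -76.35535294907605
roll 0.0044 then tool d -103.4 -257.5 -94.7
```

Request:
carry_out(
  moves=[
    {"delta_pos":[0,0,-0.01],"roll":0,"claw":1},
    {"delta_pos":[0,0,-0.02],"roll":0,"claw":1},
    {"delta_pos":[0,0,-0.025],"roll":0,"claw":1},
    {"delta_pos":[0,0,-0.025],"roll":0,"claw":1},
    {"delta_pos":[0,0,-0.01],"roll":0,"claw":1},
    {"delta_pos":[-0.006,-0.015,0],"roll":0,"claw":1},
    {"delta_pos":[-0.011,-0.0275,0],"roll":0,"claw":1},
    {"delta_pos":[-0.012,-0.03,0],"roll":0,"claw":1},
    {"delta_pos":[-0.012,-0.03,0],"roll":0,"claw":1},
    {"delta_pos":[-0.012,-0.03,0],"roll":0,"claw":1},
    {"delta_pos":[-0.012,-0.03,0],"roll":0,"claw":1},
    {"delta_pos":[-0.012,-0.03,0],"roll":0,"claw":1},
  ],
)

```text
time_s: 10.95
position: [0.4485, 0.2275, 0.0992]
ee_rot: [[0.738, 0.675, -0.001], [0.675, -0.738, -0.001], [-0.001, 0.0, -1.0]]
contact_force: [-0.1, 1.3, -3.5]
finger_gap: 0.0492
grasp_force: 30.0
```

Request:
carry_out(
  moves=[
    {"delta_pos":[-0.012,-0.03,0],"roll":0,"claw":1},
    {"delta_pos":[-0.009,-0.023,0],"roll":0,"claw":1},
    {"delta_pos":[-0.005,-0.012,0],"roll":0,"claw":1},
    {"delta_pos":[0,0,0.02],"roll":0,"claw":1},
    {"delta_pos":[0,0,0.02],"roll":0,"claw":1},
    {"delta_pos":[0,0,0],"roll":0,"claw":1},
    {"delta_pos":[0,0,0],"roll":0,"claw":1},
  ],
)

```text
time_s: 11.53
position: [0.3867, 0.2572, 0.0592]
ee_rot: [[0.738, 0.675, -0.002], [0.675, -0.738, -0.001], [-0.002, -0.001, -1.0]]
contact_force: [0.2, 0.2, -2.2]
finger_gap: 0.0494
grasp_force: 30.0
```

```bash
python3 g.py 387.5 259 14.5 42.2;  python3 -c "
from h import *
save('top','f1.png',(100,205,200,280),5);save('side','f2.png',(260,255,360,330),5)
a=cv2.imread('pics/f1.png');b=cv2.imread('pics/f2.png');cv2.imwrite('pics/f12.png',cv2.resize(np.vstack([a,b]),None,fx=.79,fy=.79))"
```

```text
t 11.5333 pos [386.7 257.2  59.2] yaw 42.43 gap 0.049416148676138714 F [ 0.2  0.2 -2.2] j7 -93.40718816839541
roll 0.004 then tool d 1.8 -0.8 44.7
```

View pics/f12.png

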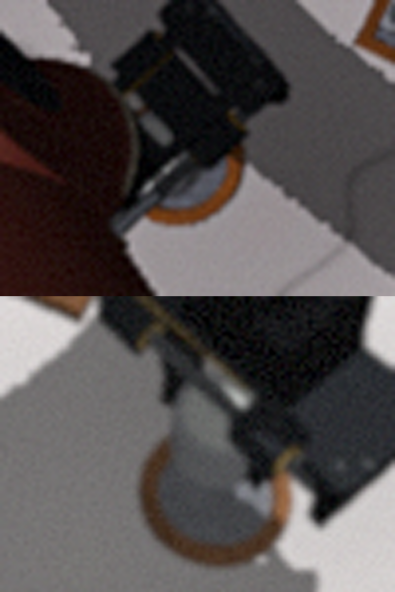

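Request:
carry_out(
  moves=[
    {"delta_pos":[0.001,-0.001,0.015],"roll":0,"claw":1},
    {"delta_pos":[0,0,0.015],"roll":0,"claw":1},
    {"delta_pos":[0,0,0.008],"roll":0,"claw":1},
    {"delta_pos":[0,0,0.003],"roll":0,"claw":1},
    {"delta_pos":[0,0,0.0015],"roll":0,"claw":1},
    {"delta_pos":[0,0,0],"roll":0,"claw":1},
    {"delta_pos":[0,0,0],"roll":0,"claw":1},
  ],
)

```text
time_s: 12.22
position: [0.3878, 0.2596, 0.0181]
ee_rot: [[0.738, 0.675, 0.001], [0.675, -0.738, 0.001], [0.001, 0.0, -1.0]]
contact_force: [-0.6, 0.5, -3.2]
finger_gap: 0.0491
grasp_force: 30.0
```

```bash
python3 g.py 387.5 259 14.5 42.2
```

```text
t 12.2167 pos [387.8 259.6  18.1] yaw 42.44 gap 0.04907457436207149 F [-0.6  0.5 -3.2] j7 -96.84184766460746
roll 0.0041 then tool d -0.6 0.3 3.6
```

Request:
carry_out(
  moves=[
    {"delta_pos":[0,0,0.0015],"roll":0,"claw":1},
    {"delta_pos":[0,0,0.001],"roll":0,"claw":1},
    {"delta_pos":[0,0,0.001],"roll":0,"claw":1},
    {"delta_pos":[0,0,0],"roll":0,"claw":1},
    {"delta_pos":[0,0,0],"roll":0,"claw":1},
  ],
)

```text
time_s: 12.63
position: [0.3875, 0.2594, 0.0142]
ee_rot: [[0.738, 0.675, 0.0], [0.675, -0.738, 0.0], [0.0, 0.0, -1.0]]
contact_force: [-1.7, -1.5, 2.2]
finger_gap: 0.0496
grasp_force: 30.0
```

Request:
carry_out(
  moves=[
    {"delta_pos":[0,0,0],"roll":0,"claw":-1},
    {"delta_pos":[0,0,0],"roll":0,"claw":-1},
    {"delta_pos":[0,0,0],"roll":0,"claw":-1},
    {"delta_pos":[0,0,0],"roll":0,"claw":-1},
    {"delta_pos":[0,0,0],"roll":0,"claw":-1},
    {"delta_pos":[0,0,0],"roll":0,"claw":-1},
    {"delta_pos":[0,0,-0.01],"roll":0,"claw":-1},
    {"delta_pos":[0,0,-0.02],"roll":0,"claw":-1},
    {"delta_pos":[0,0,-0.025],"roll":0,"claw":-1},
    {"delta_pos":[0,0,-0.03],"roll":0,"claw":-1},
  ],
)

```text
time_s: 13.47
position: [0.3863, 0.259, 0.0995]
ee_rot: [[0.738, 0.675, -0.002], [0.675, -0.738, -0.0], [-0.002, -0.001, -1.0]]
contact_force: [0.3, -0.3, 0.7]
finger_gap: 0.0871
grasp_force: 0.0
```

```bash
python3 g.py 511.5 381 100 -69.2;python3 g.py 511.5 381 100 42.4
```

```text
t 13.4667 pos [386.3 259.   99.5] yaw 42.47 gap 0.08714248070898775 F [ 0.3 -0.3  0.7] j7 -91.0280404432213
roll -1.1925 then tool d 69.5 160.3 -0.5
t 13.4667 pos [386.3 259.   99.5] yaw 42.47 gap 0.08714248070898775 F [ 0.3 -0.3  0.7] j7 -91.0280404432213
roll 0.0013 then tool d 174.7 -5.6 -0.5
```

Translate first, then turn by −1.19 rad.

Request:
carry_out(
  moves=[
    {"delta_pos":[0.035,-0.0011,0],"roll":0,"claw":-1},
    {"delta_pos":[0.035,-0.0011,0],"roll":0,"claw":-1},
    {"delta_pos":[0.035,-0.0011,0],"roll":0,"claw":-1},
    {"delta_pos":[0.035,-0.0011,0],"roll":0,"claw":-1},
    {"delta_pos":[0.0345,-0.0011,0],"roll":0,"claw":-1},
    {"delta_pos":[0,0,0],"roll":-0.12,"claw":-1},
    {"delta_pos":[0,0,0],"roll":-0.12,"claw":-1},
    {"delta_pos":[0,0,0],"roll":-0.12,"claw":-1},
    {"delta_pos":[0,0,0],"roll":-0.12,"claw":-1},
    {"delta_pos":[0,0,0],"roll":-0.12,"claw":-1},
    {"delta_pos":[0,0,0],"roll":-0.12,"claw":-1},
    {"delta_pos":[0,0,0],"roll":-0.12,"claw":-1},
  ],
)

```text
time_s: 14.47
position: [0.5124, 0.3811, 0.0997]
ee_rot: [[-0.016, 1.0, 0.0], [1.0, 0.016, 0.0], [0.0, 0.0, -1.0]]
contact_force: [0.0, -0.3, 1.0]
finger_gap: 0.0872
grasp_force: 0.0
```

Request:
carry_out(
  moves=[
    {"delta_pos":[0,0,0],"roll":-0.12,"claw":-1},
    {"delta_pos":[0,0,0],"roll":-0.12,"claw":-1},
    {"delta_pos":[0,0,0],"roll":-0.112,"claw":-1},
    {"delta_pos":[0,0,0],"roll":0,"claw":-1},
    {"delta_pos":[0,0,0],"roll":0,"claw":-1},
  ],
)

```text
time_s: 14.88
position: [0.5125, 0.381, 0.0994]
ee_rot: [[-0.351, 0.937, -0.0], [0.937, 0.351, 0.0], [0.0, -0.0, -1.0]]
contact_force: [-0.0, -0.4, 0.6]
finger_gap: 0.0869
grasp_force: 0.0
```

```bash
python3 g.py 511.5 381 10 -69.2;  python3 -c "
from h import *
save('top','g1.png',(60,160,160,235),5);save('side','g2.png',(200,309,300,384),5)
a=cv2.imread('pics/g1.png');b=cv2.imread('pics/g2.png');cv2.imwrite('pics/g12.png',cv2.resize(np.vstack([a,b]),None,fx=.79,fy=.79))"
```

```text
t 14.8833 pos [512.5 381.   99.4] yaw 110.52 gap 0.08692708227462514 F [-0.  -0.4  0.6] j7 -38.65083300805323
roll -0.0048 then tool d 0.3 -0.9 89.4
```

View pics/g12.png

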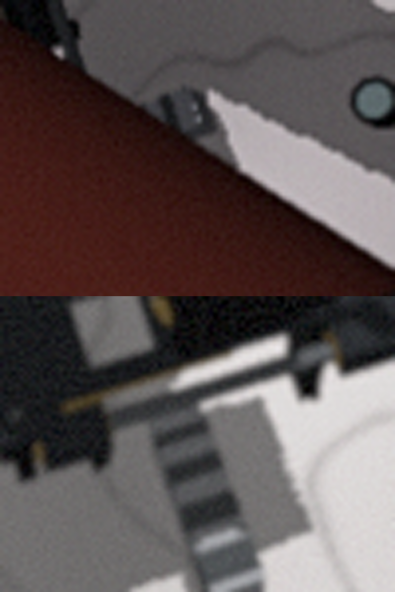

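Request:
carry_out(
  moves=[
    {"delta_pos":[0,-0.001,0.02],"roll":0,"claw":-1},
    {"delta_pos":[0,0,0.02],"roll":-0.005,"claw":-1},
    {"delta_pos":[0,0,0.02],"roll":0,"claw":-1},
    {"delta_pos":[0,0,0.018],"roll":0,"claw":-1},
    {"delta_pos":[0,0,0.011],"roll":0,"claw":-1},
    {"delta_pos":[0,0,0],"roll":0,"claw":-1},
    {"delta_pos":[0,0,0],"roll":0,"claw":1},
    {"delta_pos":[0,0,0],"roll":0,"claw":1},
    {"delta_pos":[0,0,0],"roll":0,"claw":1},
    {"delta_pos":[0,0,0],"roll":0,"claw":1},
    {"delta_pos":[0,0,0],"roll":0,"claw":1},
    {"delta_pos":[0,0,0],"roll":0,"claw":1},
  ],
)

```text
time_s: 15.98
position: [0.5117, 0.3809, 0.0104]
ee_rot: [[-0.359, 0.934, 0.001], [0.934, 0.359, 0.0], [0.0, 0.001, -1.0]]
contact_force: [1.1, -0.4, -0.3]
finger_gap: 0.055
grasp_force: 0.0
```

Request:
carry_out(
  moves=[
    {"delta_pos":[0,0,0],"roll":0,"claw":1},
    {"delta_pos":[0,0,0],"roll":0,"claw":1},
    {"delta_pos":[0,0,0],"roll":0,"claw":1},
    {"delta_pos":[0,0,0],"roll":0,"claw":1},
    {"delta_pos":[0,0,0],"roll":0,"claw":1},
    {"delta_pos":[0,0,0],"roll":0,"claw":1},
    {"delta_pos":[0,0,0],"roll":0,"claw":1},
    {"delta_pos":[0,0,0],"roll":0,"claw":1},
    {"delta_pos":[0,0,0],"roll":0,"claw":1},
  ],
)

```text
time_s: 16.73
position: [0.5117, 0.3809, 0.01]
ee_rot: [[-0.359, 0.933, 0.0], [0.933, 0.359, 0.0], [0.0, 0.001, -1.0]]
contact_force: [3.3, 1.4, -0.6]
finger_gap: 0.0264
grasp_force: 30.0
```

```bash
python3 g.py 368 -262 110 -28; python3 g.py 368 -262 110 110.8
```

```text
t 16.7333 pos [511.7 380.9  10. ] yaw 111.02 gap 0.02639297087032282 F [ 3.3  1.4 -0.6] j7 -41.45129319932628
roll -0.7152 then tool d -174.9 -635.1 -100.0
t 16.7333 pos [511.7 380.9  10. ] yaw 111.02 gap 0.02639297087032282 F [ 3.3  1.4 -0.6] j7 -41.45129319932628
roll 0.0038 then tool d -549.9 -362.7 -100.0
```

Request:
carry_out(
  moves=[
    {"delta_pos":[0,0,-0.01],"roll":0,"claw":1},
    {"delta_pos":[0,0,-0.02],"roll":0,"claw":1},
    {"delta_pos":[0,0,-0.025],"roll":-0.1192,"claw":1},
    {"delta_pos":[0,0,-0.025],"roll":-0.1192,"claw":1},
    {"delta_pos":[0,0,-0.02],"roll":-0.1192,"claw":1},
    {"delta_pos":[0,0,0],"roll":-0.1192,"claw":1},
    {"delta_pos":[0,0,0],"roll":-0.1192,"claw":1},
    {"delta_pos":[0,0,0],"roll":-0.1192,"claw":1},
    {"delta_pos":[-0.006,-0.016,0],"roll":0,"claw":1},
    {"delta_pos":[-0.011,-0.029,0],"roll":0,"claw":1},
    {"delta_pos":[-0.012,-0.031,0],"roll":0,"claw":1},
    {"delta_pos":[-0.012,-0.031,0],"roll":0,"claw":1},
  ],
)

```text
time_s: 17.73
position: [0.4958, 0.2658, 0.1094]
ee_rot: [[-0.884, 0.468, -0.002], [0.468, 0.884, -0.001], [0.001, -0.002, -1.0]]
contact_force: [0.6, -0.9, -5.5]
finger_gap: 0.0261
grasp_force: 30.0
```

Request:
carry_out(
  moves=[
    {"delta_pos":[-0.012,-0.031,0],"roll":0,"claw":1},
    {"delta_pos":[-0.012,-0.031,0],"roll":0,"claw":1},
    {"delta_pos":[-0.012,-0.031,0],"roll":0,"claw":1},
    {"delta_pos":[-0.012,-0.031,0],"roll":0,"claw":1},
    {"delta_pos":[-0.012,-0.031,0],"roll":0,"claw":1},
    {"delta_pos":[-0.012,-0.031,0],"roll":0,"claw":1},
    {"delta_pos":[-0.012,-0.031,0],"roll":0,"claw":1},
    {"delta_pos":[-0.012,-0.031,0],"roll":0,"claw":1},
    {"delta_pos":[-0.012,-0.031,0],"roll":0,"claw":1},
    {"delta_pos":[-0.012,-0.031,0],"roll":0,"claw":1},
  ],
)

```text
time_s: 18.57
position: [0.4563, -0.0642, 0.1098]
ee_rot: [[-0.883, 0.469, -0.002], [0.469, 0.883, -0.001], [0.001, -0.002, -1.0]]
contact_force: [-0.1, 0.3, -5.9]
finger_gap: 0.0255
grasp_force: 30.0
```

```bash
python3 g.py 368 -262 110 -28
```

```text
t 18.5667 pos [456.3 -64.2 109.8] yaw 152.03 gap 0.025509155541509544 F [-0.1  0.3 -5.9] j7 54.696617633459375
roll 0.0005 then tool d -14.9 -216.1 -0.2
```

Request:
carry_out(
  moves=[
    {"delta_pos":[-0.002,-0.031,0],"roll":0,"claw":1},
    {"delta_pos":[-0.002,-0.031,0],"roll":0,"claw":1},
    {"delta_pos":[-0.002,-0.031,0],"roll":0,"claw":1},
    {"delta_pos":[-0.002,-0.031,0],"roll":0,"claw":1},
    {"delta_pos":[-0.002,-0.031,0],"roll":0,"claw":1},
    {"delta_pos":[-0.002,-0.03,0],"roll":0,"claw":1},
    {"delta_pos":[-0.001,-0.02,0],"roll":0,"claw":1},
    {"delta_pos":[-0.001,-0.013,0],"roll":0,"claw":1},
    {"delta_pos":[0,0,0.025],"roll":0,"claw":1},
    {"delta_pos":[0,0,0.025],"roll":0,"claw":1},
    {"delta_pos":[0,0,0],"roll":0,"claw":1},
    {"delta_pos":[0,0,0],"roll":0,"claw":1},
  ],
)

```text
time_s: 19.57
position: [0.3674, -0.2601, 0.0594]
ee_rot: [[-0.884, 0.468, -0.002], [0.468, 0.884, 0.003], [0.003, 0.002, -1.0]]
contact_force: [0.0, -0.1, -5.8]
finger_gap: 0.026
grasp_force: 30.0
```

```bash
python3 g.py 368 -262 14 -28;  python3 -c "
from h import *
save('top','i1.png',(310,205,410,280),5);save('side','i2.png',(260,85,360,160),5)
a=cv2.imread('pics/i1.png');b=cv2.imread('pics/i2.png');cv2.imwrite('pics/i12.png',cv2.resize(np.vstack([a,b]),None,fx=.79,fy=.79))"
```

```text
t 19.5667 pos [ 367.4 -260.1   59.4] yaw 152.12 gap 0.025955330016171403 F [ 0.  -0.1 -5.8] j7 80.38188108155244
roll 0.0021 then tool d -1.4 -1.4 45.4
```

View pics/i12.png

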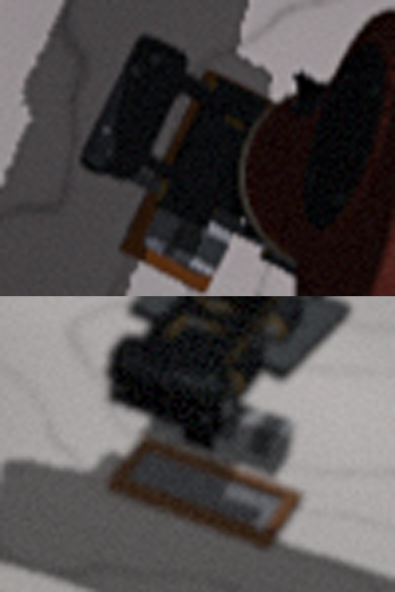

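```bash
python3 -c "
from h import *
X=np.array([.883,-.469,0]);Y=np.array([.469,.883,0]);c=np.array([.3674,-.2601,.0794])
P=[c-.047*X+.013*Y,c-.047*X-.013*Y,c-.047*X+.013*Y-[0,0,.03],c-.047*X-.013*Y-[0,0,.03]]
print((w2px('top',P)-[310,205]+.5)*3.95)
P=[c-.047*X+.013*Y,c-.047*X-.013*Y]
print((w2px('side',P)-[260,85]+.5)*3.95+[0,296])"
```

```text
[[176.68135437 245.10514636]
 [218.20669471 266.40576254]
 [165.53822711 243.30107747]
 [205.83078597 263.97523106]]
[[273.95023418 442.30796403]
 [289.92018811 420.06503183]]
```

```bash
python3 -c "
from h import *
a=cv2.imread('pics/i12.png');cv2.imwrite('pics/j.png',np.hstack([cv2.resize(a[190:296,110:260],(600,424)),cv2.resize(a[400:480,220:310],(200,178)).__class__(0) if False else np.zeros((424,1,3),np.uint8)]))"
```

```text
(no output)
```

View pics/j.png

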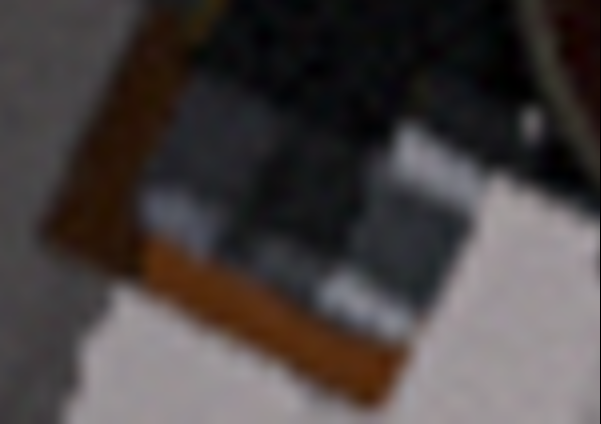

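Request:
carry_out(
  moves=[
    {"delta_pos":[-0.005,-0.001,0.015],"roll":0,"claw":1},
    {"delta_pos":[0,0,0.015],"roll":0,"claw":1},
    {"delta_pos":[0,0,0.008],"roll":0,"claw":1},
    {"delta_pos":[0,0,0.003],"roll":0,"claw":1},
    {"delta_pos":[0,0,0.001],"roll":0,"claw":1},
    {"delta_pos":[0,0,0],"roll":0,"claw":1},
    {"delta_pos":[0,0,0],"roll":0,"claw":1},
  ],
)

```text
time_s: 20.25
position: [0.3723, -0.2656, 0.0187]
ee_rot: [[-0.883, 0.469, 0.001], [0.469, 0.883, -0.001], [-0.001, -0.0, -1.0]]
contact_force: [-0.8, -0.7, -6.4]
finger_gap: 0.0258
grasp_force: 30.0
```

```bash
python3 g.py 371.5 -264 14 -28;  python3 -c "
from h import *
save('top','k.png',(320,240,375,280),10)"
```

```text
t 20.25 pos [ 372.3 -265.6   18.7] yaw 152.01 gap 0.02582534751887868 F [-0.8 -0.7 -6.4] j7 75.25616147734088
roll 0.0002 then tool d 1.5 1.0 4.7
```

View pics/k.png

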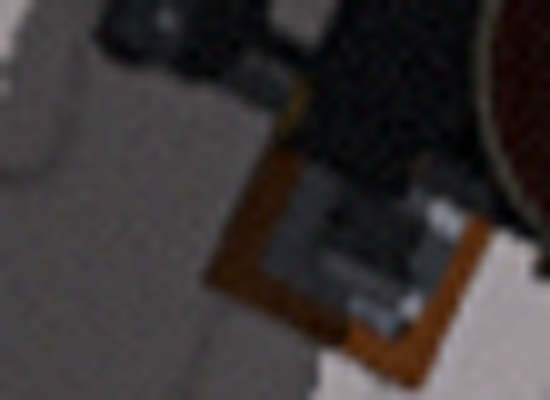

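```bash
python3 -c "
from h import *
a=grab_frame('top')[:,:,::-1];x0,y0,s=325,238,14
im=cv2.resize(a[y0:y0+40,x0:x0+55],None,fx=s,fy=s,interpolation=cv2.INTER_CUBIC)
im=cv2.convertScaleAbs(im,alpha=1.5)
X=np.array([.883,-.469,0]);Y=np.array([.469,.883,0])
def dr(c,l,w,z,col):
    P=[np.array([*c,z])+i*l/2*X+j*w/2*Y for i,j in((1,1),(1,-1),(-1,-1),(-1,1))]
    cv2.polylines(im,[np.round((w2px('top',P)-[x0,y0]+.5)*s-.5).astype(np.int32)],True,col,1)
dr((.368,-.262),.124,.056,.01,(0,0,255));dr((.368,-.262),.106,.038,.01,(0,255,255))
dr((.368,-.262),.094,.026,.039,(0,255,0))
cv2.imwrite('pics/l.png',im)"
```

```text
(no output)
```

View pics/l.png

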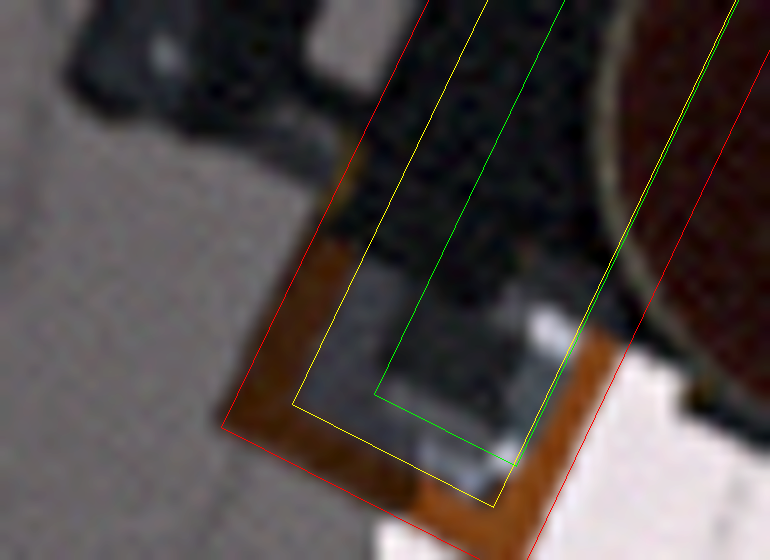

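Request:
carry_out(
  moves=[
    {"delta_pos":[0,0,0.0015],"roll":0,"claw":1},
    {"delta_pos":[0,0,0.0015],"roll":0,"claw":1},
    {"delta_pos":[0,0,0.001],"roll":0,"claw":1},
    {"delta_pos":[0,0,0.0007],"roll":0,"claw":1},
    {"delta_pos":[0,0,0],"roll":0,"claw":1},
    {"delta_pos":[0,0,0],"roll":0,"claw":1},
  ],
)

```text
time_s: 20.85
position: [0.3718, -0.2653, 0.0138]
ee_rot: [[-0.883, 0.469, -0.001], [0.469, 0.883, -0.0], [0.001, -0.001, -1.0]]
contact_force: [-5.8, 1.9, 10.0]
finger_gap: 0.0258
grasp_force: 30.0
```

Request:
carry_out(
  moves=[
    {"delta_pos":[0,0,0],"roll":0,"claw":-1},
    {"delta_pos":[0,0,0],"roll":0,"claw":-1},
    {"delta_pos":[0,0,0],"roll":0,"claw":-1},
    {"delta_pos":[0,0,0],"roll":0,"claw":-1},
    {"delta_pos":[0,0,0],"roll":0,"claw":-1},
    {"delta_pos":[0,0,0],"roll":0,"claw":-1},
    {"delta_pos":[0,0,0],"roll":0,"claw":-1},
    {"delta_pos":[0,0,0],"roll":0,"claw":-1},
    {"delta_pos":[0,0,-0.01],"roll":0,"claw":-1},
    {"delta_pos":[0,0,-0.02],"roll":0,"claw":-1},
    {"delta_pos":[0,0,-0.025],"roll":0,"claw":-1},
    {"delta_pos":[0,0,-0.035],"roll":0,"claw":-1},
  ],
)

```text
time_s: 21.85
position: [0.3709, -0.264, 0.1032]
ee_rot: [[-0.883, 0.469, -0.002], [0.469, 0.883, 0.003], [0.003, 0.002, -1.0]]
contact_force: [-0.2, -0.5, -0.2]
finger_gap: 0.0861
grasp_force: 0.0
```

```bash
python3 g.py 628 -124 105 -5.5; python3 g.py 628 -124 105 -28
```

```text
t 21.85 pos [ 370.9 -264.   103.2] yaw 152.05 gap 0.08606400711261812 F [-0.2 -0.5 -0.2] j7 84.49543308738873
roll -0.3918 then tool d -242.4 164.0 -1.8
t 21.85 pos [ 370.9 -264.   103.2] yaw 152.05 gap 0.08606400711261812 F [-0.2 -0.5 -0.2] j7 84.49543308738873
roll 0.0009 then tool d -161.2 244.3 -1.8
```

Request:
carry_out(
  moves=[
    {"delta_pos":[0,0,-0.001],"roll":-0.098,"claw":-1},
    {"delta_pos":[0,0,-0.001],"roll":-0.098,"claw":-1},
    {"delta_pos":[0,0,0],"roll":-0.098,"claw":-1},
    {"delta_pos":[0,0,0],"roll":-0.098,"claw":-1},
    {"delta_pos":[-0.0303,0.0205,0],"roll":0,"claw":-1},
    {"delta_pos":[-0.0303,0.0205,0],"roll":0,"claw":-1},
    {"delta_pos":[-0.0303,0.0205,0],"roll":0,"claw":-1},
    {"delta_pos":[-0.0303,0.0205,0],"roll":0,"claw":-1},
    {"delta_pos":[-0.0303,0.0205,0],"roll":0,"claw":-1},
    {"delta_pos":[-0.0303,0.0205,0],"roll":0,"claw":-1},
    {"delta_pos":[-0.0303,0.0205,0],"roll":0,"claw":-1},
    {"delta_pos":[-0.0303,0.0205,0],"roll":0,"claw":-1},
  ],
)

```text
time_s: 22.85
position: [0.6303, -0.1244, 0.1056]
ee_rot: [[-0.995, 0.097, -0.0], [0.097, 0.995, 0.0], [0.0, 0.0, -1.0]]
contact_force: [0.6, -0.5, -0.4]
finger_gap: 0.0875
grasp_force: 0.0
```

Request:
carry_out(
  moves=[
    {"delta_pos":[0,0,0],"roll":0,"claw":-1},
    {"delta_pos":[0,0,0],"roll":0,"claw":-1},
    {"delta_pos":[0,0,0],"roll":0,"claw":-1},
  ],
)

```text
time_s: 23.1
position: [0.6286, -0.1254, 0.1054]
ee_rot: [[-0.995, 0.096, -0.001], [0.096, 0.995, 0.0], [0.001, 0.0, -1.0]]
contact_force: [-0.7, -0.7, -0.1]
finger_gap: 0.087
grasp_force: 0.0
```

```bash
python3 g.py 628 -124 10 -5.5
```

```text
t 23.1 pos [ 628.6 -125.4  105.4] yaw 174.49 gap 0.0869577990726932 F [-0.7 -0.7 -0.1] j7 70.57645910993435
roll -0.0001 then tool d 0.7 1.4 95.4
```

Request:
carry_out(
  moves=[
    {"delta_pos":[0,0.001,0.025],"roll":0,"claw":-1},
    {"delta_pos":[0,0,0.025],"roll":0,"claw":-1},
    {"delta_pos":[0,0,0.02],"roll":0,"claw":-1},
    {"delta_pos":[0,0,0.015],"roll":0,"claw":-1},
    {"delta_pos":[0,0,0.0105],"roll":0,"claw":-1},
    {"delta_pos":[0,0,0],"roll":0,"claw":-1},
    {"delta_pos":[0,0,0],"roll":0,"claw":1},
    {"delta_pos":[0,0,0],"roll":0,"claw":1},
    {"delta_pos":[0,0,0],"roll":0,"claw":1},
    {"delta_pos":[0,0,0],"roll":0,"claw":1},
    {"delta_pos":[0,0,0],"roll":0,"claw":1},
    {"delta_pos":[0,0,0],"roll":0,"claw":1},
  ],
)

```text
time_s: 24.1
position: [0.6293, -0.1244, 0.0101]
ee_rot: [[-0.995, 0.096, 0.001], [0.096, 0.995, -0.0], [-0.001, -0.0, -1.0]]
contact_force: [0.7, -0.5, -0.6]
finger_gap: 0.055
grasp_force: 0.0
```

Request:
carry_out(
  moves=[
    {"delta_pos":[0,0,0],"roll":0,"claw":1},
    {"delta_pos":[0,0,0],"roll":0,"claw":1},
    {"delta_pos":[0,0,0],"roll":0,"claw":1},
    {"delta_pos":[0,0,0],"roll":0,"claw":1},
    {"delta_pos":[0,0,0],"roll":0,"claw":1},
    {"delta_pos":[0,0,0],"roll":0,"claw":1},
    {"delta_pos":[0,0,0],"roll":0,"claw":1},
  ],
)

```text
time_s: 24.68
position: [0.6291, -0.1242, 0.0098]
ee_rot: [[-0.995, 0.096, 0.0], [0.096, 0.995, 0.0], [-0.0, 0.0, -1.0]]
contact_force: [-1.1, 1.7, 2.2]
finger_gap: 0.0439
grasp_force: 29.9
```

```bash
python3 g.py 490.5 -100 110 -27.3
```

```text
t 24.6833 pos [ 629.1 -124.2    9.8] yaw 174.47 gap 0.043947128166946445 F [-1.1  1.7  2.2] j7 67.02436904309639
roll 0.38 then tool d 134.2 -42.1 -100.2
```

Request:
carry_out(
  moves=[
    {"delta_pos":[0,0,-0.01],"roll":0,"claw":1},
    {"delta_pos":[0,0,-0.02],"roll":0,"claw":1},
    {"delta_pos":[0,0,-0.025],"roll":0.095,"claw":1},
    {"delta_pos":[0,0,-0.02],"roll":0.095,"claw":1},
    {"delta_pos":[0,0,-0.015],"roll":0.095,"claw":1},
    {"delta_pos":[0,0,0],"roll":0.095,"claw":1},
    {"delta_pos":[0.02,-0.006,0],"roll":0,"claw":1},
    {"delta_pos":[0.03,-0.01,0],"roll":0,"claw":1},
    {"delta_pos":[0.035,-0.011,0],"roll":0,"claw":1},
    {"delta_pos":[0.03,-0.009,0],"roll":0,"claw":1},
    {"delta_pos":[0.019,-0.006,0],"roll":0,"claw":1},
    {"delta_pos":[0,0,0.02],"roll":0,"claw":1},
  ],
)

```text
time_s: 25.68
position: [0.4877, -0.1006, 0.0814]
ee_rot: [[-0.889, 0.459, -0.001], [0.459, 0.889, -0.004], [-0.001, -0.004, -1.0]]
contact_force: [1.8, -0.4, -7.7]
finger_gap: 0.0439
grasp_force: 29.9
```

Request:
carry_out(
  moves=[
    {"delta_pos":[0,0,0.02],"roll":0,"claw":1},
    {"delta_pos":[0,0,0.02],"roll":0,"claw":1},
    {"delta_pos":[0,0,0.01],"roll":0,"claw":1},
    {"delta_pos":[0,0,0],"roll":0,"claw":1},
    {"delta_pos":[0,0,0],"roll":0,"claw":1},
    {"delta_pos":[0,0,0],"roll":0,"claw":1},
  ],
)

```text
time_s: 26.18
position: [0.4914, -0.1001, 0.0306]
ee_rot: [[-0.889, 0.458, 0.001], [0.458, 0.889, -0.0], [-0.001, 0.0, -1.0]]
contact_force: [0.4, 0.0, -7.3]
finger_gap: 0.0438
grasp_force: 29.9
```

```bash
python3 g.py 490.5 -100 14 -27.3;  python3 -c "
from h import *
X=np.array([np.cos(np.radians(-27.3)),np.sin(np.radians(-27.3)),0]);Y=np.array([-X[1],X[0],0])
o=get_obs()['position'];zt=o[2]+.020
out=[]
for cam,(x0,y0) in (('top',(264,170)),('side',(238,150))):
    s=9;a=grab_frame(cam)[:,:,::-1]
    im=cv2.convertScaleAbs(cv2.resize(a[y0:y0+58,x0:x0+42+2],None,fx=s,fy=s,interpolation=cv2.INTER_CUBIC),alpha=1.5)
    def dr(l,w,z,col):
        P=[np.array([.4905,-.1,z])+i*l/2*X+j*w/2*Y for i,j in((1,1),(1,-1),(-1,-1),(-1,1))]
        cv2.polylines(im,[np.round((w2px(cam,P)-[x0,y0]+.5)*s-.5).astype(np.int32)],True,col,1)
    dr(.084,.056,.01,(0,255,255));dr(.072,.044,zt,(0,255,0));dr(.072,.044,zt-.03,(255,200,0))
    out.append(im)
cv2.imwrite('pics/n.png',np.hstack(out))"
```

```text
t 26.1833 pos [ 491.4 -100.1   30.6] yaw 152.71 gap 0.043762028417189944 F [ 0.4  0.  -7.3] j7 50.18970163777097
roll 0.0002 then tool d 0.9 -0.3 16.6
```

View pics/n.png

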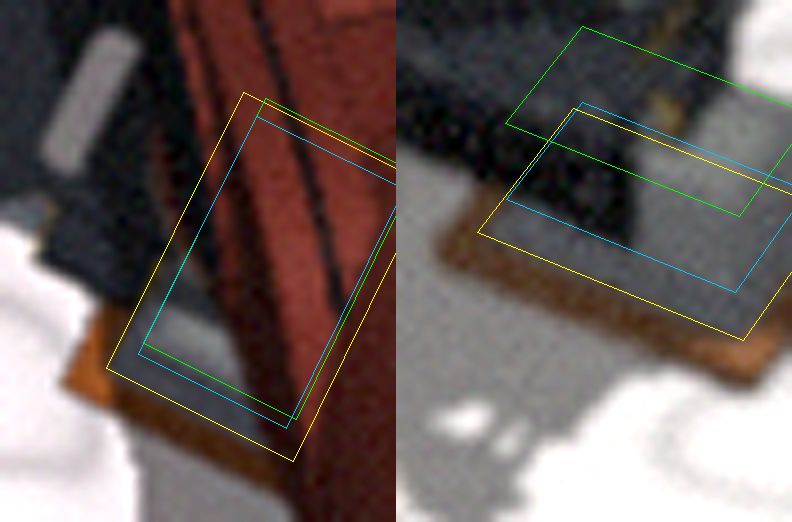

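Request:
carry_out(
  moves=[
    {"delta_pos":[0,0,0.007],"roll":0,"claw":1},
    {"delta_pos":[0,0,0.005],"roll":0,"claw":1},
    {"delta_pos":[0,0,0.002],"roll":0,"claw":1},
    {"delta_pos":[0,0,0.0015],"roll":0,"claw":1},
    {"delta_pos":[0,0,0.001],"roll":0,"claw":1},
    {"delta_pos":[0,0,0],"roll":0,"claw":1},
    {"delta_pos":[0,0,0],"roll":0,"claw":1},
  ],
)

```text
time_s: 26.87
position: [0.4903, -0.1003, 0.0137]
ee_rot: [[-0.889, 0.459, -0.001], [0.459, 0.889, -0.001], [0.001, -0.001, -1.0]]
contact_force: [-6.3, -0.1, 7.0]
finger_gap: 0.0439
grasp_force: 29.9
```

On the felt (force reversed, z = grasp height + 4 mm). Release and rise.

Request:
carry_out(
  moves=[
    {"delta_pos":[0,0,0],"roll":0,"claw":-1},
    {"delta_pos":[0,0,0],"roll":0,"claw":-1},
    {"delta_pos":[0,0,0],"roll":0,"claw":-1},
    {"delta_pos":[0,0,0],"roll":0,"claw":-1},
    {"delta_pos":[0,0,0],"roll":0,"claw":-1},
    {"delta_pos":[0,0,0],"roll":0,"claw":-1},
    {"delta_pos":[0,0,0],"roll":0,"claw":-1},
    {"delta_pos":[0,0,-0.01],"roll":0,"claw":-1},
    {"delta_pos":[0,0,-0.02],"roll":0,"claw":-1},
    {"delta_pos":[0,0,-0.03],"roll":0,"claw":-1},
    {"delta_pos":[0,0,-0.04],"roll":0,"claw":-1},
    {"delta_pos":[0,0,-0.04],"roll":0,"claw":-1},
  ],
)

```text
time_s: 27.87
position: [0.4901, -0.0994, 0.1548]
ee_rot: [[-0.889, 0.458, -0.001], [0.458, 0.889, 0.001], [0.002, 0.001, -1.0]]
contact_force: [0.7, -1.9, 0.1]
finger_gap: 0.0871
grasp_force: 0.0
```

```bash
python3 g.py 300 -520 220 -27
```

```text
t 27.8667 pos [490.1 -99.4 154.8] yaw 152.77 gap 0.08714690293192943 F [ 0.7 -1.9  0.1] j7 59.448873784578986
roll -0.0041 then tool d -21.6 -461.0 -65.2
```

Request:
carry_out(
  moves=[
    {"delta_pos":[-0.0018,-0.037,-0.005],"roll":0,"claw":-1},
    {"delta_pos":[-0.0018,-0.037,-0.005],"roll":0,"claw":-1},
    {"delta_pos":[-0.0018,-0.037,-0.005],"roll":0,"claw":-1},
    {"delta_pos":[-0.0018,-0.037,-0.005],"roll":0,"claw":-1},
    {"delta_pos":[-0.0018,-0.037,-0.005],"roll":0,"claw":-1},
    {"delta_pos":[-0.0018,-0.037,-0.005],"roll":0,"claw":-1},
    {"delta_pos":[-0.0018,-0.037,-0.005],"roll":0,"claw":-1},
    {"delta_pos":[-0.0018,-0.037,-0.005],"roll":0,"claw":-1},
    {"delta_pos":[-0.0018,-0.037,-0.005],"roll":0,"claw":-1},
    {"delta_pos":[-0.0018,-0.037,-0.005],"roll":0,"claw":-1},
    {"delta_pos":[-0.0018,-0.037,-0.005],"roll":0,"claw":-1},
    {"delta_pos":[0,0,0],"roll":0,"claw":-1},
  ],
)

```text
time_s: 28.87
position: [0.3164, -0.4782, 0.209]
ee_rot: [[-0.884, 0.467, -0.0], [0.467, 0.884, -0.002], [-0.001, -0.002, -1.0]]
contact_force: [-2.2, -1.0, -1.1]
finger_gap: 0.087
grasp_force: 0.0
```

```bash
cat > chk.py <<'E'
from h import *
a=grab_frame('top').astype(int);t0=np.load('t0.npy').astype(int)
# change mask vs. start inside nests; felt = bluish-grey visible strips on each side of the block
Nn=dict(square=(473,106.5,-26.3,40,40,.044,52,52),oblong=(490.5,-100,-27.3,72,44,.034,84,56),long=(368,-262,-28,94,26,.034,106,38),round=(387.5,259.3,0,50,50,.034,62,62))
im=cv2.GaussianBlur(a.astype(np.float32),(3,3),0);im0=cv2.GaussianBlur(t0.astype(np.float32),(3,3),0)
for n,(x,y,th,l,w,z,L,W) in Nn.items():
    th=np.radians(th);X=np.array([np.cos(th),np.sin(th)]);Y=np.array([-X[1],X[0]])
    for nm,ax,h in(('x',X,l/2),('y',Y,w/2)):
        # profile along axis at top-face height: brightness every 2 mm
        s=np.arange(-h-16,h+17,2);P=np.c_[(np.array([x,y])+s[:,None]*ax)/1000,np.full(len(s),z)]
        uv=w2px('top',P).astype(np.float32)
        v=cv2.remap(im.astype(np.float32),uv[:,:1],uv[:,1:],1)[:,0]
        v=[f'{q.mean():.0f}{"o" if q[0]-q[2]>30 else ""}' for q in v]
        print(n,nm,int(s[0]),' '.join(v))
for n,(x0,y0,x1,y1) in dict(cone=(245,158,270,182),bottle=(332,168,358,194)).items():
    d=np.abs(im-im0)[y0:y1,x0:x1].mean();print(n,'mean diff',d)
E
python3 chk.py; python3 g.py 300 -500 200 -27
```

```text
square x -36 87 58o 47o 46o 53o 62 68 72 78 90 92 83 69 57 49 48 49 58 73 88 99 105 107 105 105 105 106 99 77 50 33 34o 40o 55o 79 112 132
square y -36 45o 44o 48o 56 63 61 53 50 67 87 98 96 91 92 96 102 100 88 73 56 47 42 44 46 51 65 78 84 71 54o 48o 57o 85o 115 134 139 138
oblong x -52 52o 44o 46o 53 60 62 60 71 92 114 129 136 138 139 138 138 138 138 137 137 138 138 137 137 137 137 137 137 137 137 136 136 137 137 136 136 136 136 136 134 129 121 107 84 62 46o 43o 48o 66o 93 118 128 131
oblong y -38 116 92 62o 47o 45o 50o 58 70 87 104 118 128 134 137 138 138 138 138 138 137 136 136 136 137 137 136 132 125 112 92 68 53 57 56 50o 44o 51o 71o 97
long x -63 41 31 27o 27 32 39 51 74 94 92 73 51 43 42 42 44 50 69 90 106 112 108 94 71 51 43 42 45 53 73 96 108 111 107 90 67 49 42 48 66 87 103 108 100 82 62 48 60 82 100 107 107 104 93 77 59 49o 44o 44o 55o 82 111 132 137
long y -29 65 64 59 45 30 22 29o 56 85 105 110 109 110 110 111 111 110 112 111 105 81 52 34 30 33 39 46 49o 46o 43o
round x -41 111 87o 68o 57o 53o 52o 57 67 76 88 102 116 126 132 134 134 135 135 135 135 134 135 135 135 135 135 134 134 133 132 128 119 102 77 50 39o 38o 44o 58o 83 114 134
round y -41 52o 55o 56o 60 60 51 42 41 56 81 104 120 129 134 136 135 135 135 134 134 134 134 134 132 132 133 133 134 133 131 123 108 89 69 55o 53o 69o 100 124 136 137 136
cone mean diff 1.8814583
bottle mean diff 1.6369268
t 28.9167 pos [ 318.9 -474.5  208.6] yaw 152.33 gap 0.08702655462427254 F [0.2 0.7 0.2] j7 103.89512062492254
roll -0.0116 then tool d 5.3 -31.3 8.6
```

```bash
python3 -c "
from station import *
print(close_job())"
```

```text
the job is handed in; nothing more can be done
None
```

All four blocks are in their own nests. In the last camera check they sat about 2 mm or less from centre, the bottle and cone had not moved, and the job was handed in at about 29 s; no verdict came back.

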